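Offer up a window handle over its drilled sash

ROBOT

A 6-joint arm with a two-finger parallel gripper is mounted at the origin on the work surface. World frame = base frame: x ahead of the robot, y to its left, z up, the work surface at z = 0. Lengths are in m, angles in rad, forces in N, time in s.
With the tool pointing down it reaches from about 0.3 to 0.775 m from the base axis. Payload 14.6 kg.
Tool frame: the origin (TCP) lies between the finger pads; the fingertips stand 8 mm ahead of it and the grasp point (between the pads) lies 11 mm behind it; x points along the fingers, y is the direction in which the jaws open and shut, and the axes are right-handed (so a half turn about x gives the same grasp; the last joint's range is limited). The gripper opens to 94 mm and grips with 3 to 60 N. Pads are 16 mm wide; open, the fingers measure 119 mm over their backs; the gripper's body (75 mm by 177 mm) begins 78 mm behind the grasp point.
Start: joints at [-1.406, 0.3, 1.521, -0, 1.321, -0.067], TCP at [0.126, -0.535, 0.213] pointing down, gripper open.
Joint ranges: [-3.03, 3.03], [-0.79, 2.21], [0.23, 2.52], [-1.04, 4.18], [0, 3.07], [-2.55, 2.55]. Speed limits (rad/s): [2.22, 2.22, 2.57, 3.14, 3.14, 3.14].

INTERFACE

Orientations are given as [roll, pitch, yaw] about the fixed x, y, z axes, in that order (R = Rz(yaw) Ry(pitch) Rx(roll)).
In Python, from station import ctrl gives the robot as it stands.
- The arm moves only by the shell command python3 -m creep 'ROWS' [FORCE]. ROWS is a JSON object of lists of equal length, an entry for each row: "hand": the closure, from -1 (fully open) to 1 (shut); "slide": the shift along the tool's x, y, z in m, a list of three; "spin": the turn about the tool's x in degrees. A call has 1 to 12 rows; each row is the pose to reach, as a shift and turn from the pose commanded when the call began, along the tool's axes at that moment; what a row does not reach only later rows make up. A row lasts 1/12 s, in which the tool goes at most 41.7 mm and 7.16 degrees, less where a joint would pass 70% of its speed; a pose out of reach is approached as far as the arm can. A call with a gripper value outside its range is refused whole. The fingers move at their own pace and stop on an object; FORCE is the grip in N (left out, the last holds). Time passes only in rows, so rows that repeat a pose let the fingers close. It gives the time, the measured TCP pose, the force and the opening at its end, in the units of the state.
- ctrl.get_obs(): the state, without advancing time (a new reading comes with each control period).
- ctrl.camera(name): name is "scene" or "top"; returns the picture (384x512x3 uint8, red, green, blue); there is no depth.
- ctrl.calibration(name): a dict with "K" (3x3 intrinsics, pixels), "R" (3x3) and "t" (3): a world point X has camera coordinates R X + t. Camera axes: x right, y down, z forward; pixel columns grow to the right and rows downward; lengths in m; the calibration is good to about 2 mm. A picture is of the moment at which its call begins. calibration takes no time and is no camera call.
- ctrl.hand_in(): hands the job in, once; it reports no verdict.
The state is a dict: "time_s": time; "qpos": joint angles; "joint_vel": joint speeds; "tau": joint torques, N m; "ee_pos": TCP position; "eef_rot": TCP orientation; "force": force on the tool from outside, world axes, zero at the start; "moment": the same for the moment, N m; "grip_width": finger opening in m.
Only numpy, scipy, OpenCV 4.12 (cv2) and the standard library are available. Lean on these libraries where they do the work, as an engineer would, in place of code of your own. Each camera call takes 0.05 s, during which the arm holds its last target.

TASK

Fold both half-raised carton flaps well back, outward past upright, and lift the satin chrome window handle out. Carry it over the display turntable, without touching that or disturbing the other things on the counter, and offer it up to the drilled white window sash for the fitter to check: spindle straight down over the middle hole, lever along the drilled stile and pointing away from the welded corner. Finish holding it still there, the spindle's tip hovering about 10 mm above the hole, and never let it touch the sash.

Things in the scene. Friction and masses are not known exactly. Their poses are not given: they have to be found in the camera images.
- carton: Fixed brown carton, 188 x 138 x 112 mm high, walls 4 mm. Origin: centre of underside; x along its length, z up. A white insert (top 46 mm up) carries the handle. Two long flaps (65 mm wide, 184 long, 3 thick) crease along the rims y = +67 and -67 mm, 112 mm up. Short end flaps hang outside.
- flap_far (a joint): Angle (rad) of the flap on the carton's y = +67 mm rim, away from the robot: 0 flat over the opening, 1.57 upright, more is folded outward, up to 3.3. Starts at 0.75 to 1.1. Light; the crease keeps it wherever it is left, 1 N at the free edge moves it, pushed outward from inside.
- flap_near (a joint): The same for the flap on the carton's y = -67 mm rim, on the robot's side.
- handle_grip (a point): Loose satin chrome window handle, 0.19-0.3 kg. Point at the middle of its lever bar (18 wide, 14 mm thick) near the balance; grasp across the 18 mm. x along the lever to its free end (bar from x = -26 to 96 mm), z up. Base plate 68 x 30 x 12 mm, underside 47 mm below, 28 mm clear under the bar. In the carton: lever along carton +x, its top 12 mm below the rim, spindle in a slot of the insert.
- spindle_tip (a point): Centre of the lower end of the handle's 7 mm square dark steel spindle, 30 mm below the base plate's underside: 15 mm behind (-x) and 77 mm below handle_grip. Axes as handle_grip.
- sash: Welded white window sash corner with a piece of glass unit, face up, fixed. Origin on the counter below the spindle hole. The drilled stile (62 mm wide, 70 high, a 20 mm high flange outside) runs along x from -210 mm (welded corner) to +150 mm (sawn end): the lever must point to +x. The other leg, 70 mm high, leaves the corner along +y; glass 52 mm high.
- spindle_hole (a point): Centre of the mouth of the 14 mm spindle hole in the stile's top face, 70 mm above the counter, between two 12 mm lug holes 21.5 mm away along x. Axes as the sash.
- turntable_base: Foot of the steel display turntable between carton and sash; origin on the counter on the turning axis. Its free-turning disc, radius 135 mm, carries four satin chrome handles on white blocks, all within that radius, tops 113 mm above the counter.
- turntable_rim (a point): A point near the rim of the turntable's disc, 125 mm from the axis; it shows whether the disc, which turns freely, has been turned.
- mallet: Bystander: rubber mallet, black head 58 mm across and 94 mm long (origin under it), tan hardwood shaft 265 mm along its x.
- drip_cap: Bystander: white plastic drip cap end, 92 x 36 x 18 mm, origin at centre of underside.
- bead_clip: Bystander: aluminium bead clip, 45 x 24 x 15 mm, origin at centre of underside.
- lifter: Bystander: grey and black two-cup glass suction lifter, 262 x 112 x 93 mm, origin on the counter under the centre of one cup, the other 150 mm along its x.
- packers: Bystander: stack of four coloured flat glazing packers, 100 x 28 x 16 mm, origin at centre of underside.
There are look-alikes about, which are no part of the job. What is meant by the part that bears handle_grip is not red, and is the larger of those in its own colour.

How it is judged:
On the way, in this order (a step that is already met when the one before it is completed fails the run):
1. both flaps folded outward past upright (more than 100 degrees), the handle still in the carton (value of joint each of flap_far, flap_near above 1.745 rad and height (world z) of spindle_tip below 0.05 m), for 0.2 s.
2. handle lifted out: spindle tip above the carton's rim, in the fingers (height (world z) of spindle_tip above 0.115 m and contact force between handle and the fingers above 1 N), for 0.1 s.
At the end, for the whole second after the job is handed in: Handle held in the fingers, not touching the sash: spindle tip 3-20 mm above the face, within 6 mm of the hole's centre, upright within 0.12 rad, lever along the stile within 0.14 rad and away from the corner; both flaps past 100 degrees; turntable not turned (z of spindle_tip in the frame of spindle_hole between 0.003 and 0.02 m and horizontal distance between spindle_tip and spindle_hole below 0.006 m and angle between the x axis of handle_grip and the x axis of sash, either way round below 0.14 rad and x of handle_grip in the frame of spindle_hole above 0.005 m and angle between handle_grip's own z axis and vertical below 0.12 rad and contact force between handle and the fingers above 1 N and contact force between handle and sash below 0.05 N and distance of turntable_rim from where it was at the start of the episode below 0.02 m and value of joint each of flap_far, flap_near above 1.745 rad); the arm keeps its last pose, push and grip.
It fails at once if the handle touches the sash (contact force between handle and sash above 0.3 N).
It fails at once if the handle or the arm touches the turntable or its handles (contact force between any of handle, the arm, the fingers and turntable_base above 0.5 N).
It fails at once if the turntable is turned (distance of turntable_rim from where it was at the start of the episode above 0.02 m).
It fails at once if a bystander is shifted by more than 30 mm (distance of any of mallet, drip_cap, bead_clip, lifter, packers from where it was at the start of the episode above 0.03 m).
It also fails if it takes over 69 s, if anything falls off the work surface, if the arm or the gripper's body presses on something with over 40 N, if the wrist force passes 120 N, or if a joint passes its speed limit or range.

## Working session

There is one attempt and no reset: what is moved stays moved. The work goes in short steps, Python scripts to look and compute and a shell command to move; the robot and the scene stay as the last step left them, time stands still between calls to the robot, and variables do not carry over. Pictures are saved under pics/ and viewed, and the job is handed in when it is done.

```bash
ls; mkdir -p pics
python3 - <<'E'
from station import ctrl
import cv2,numpy as np
for n in("scene","top"):
    im=ctrl.camera(n); cv2.imwrite(f"pics/{n}0.png",im[:,:,::-1]); c=ctrl.calibration(n); print(n,np.round(c["K"],1).tolist(),np.round(c["R"],3).tolist(),np.round(c["t"],3).tolist())
    np.save(f"pics/{n}0.npy",im)
print(ctrl.get_obs())
E
```

```text
pics
scene [[437.0, 0.0, 265.8], [0.0, 437.0, 192.3], [0.0, 0.0, 1.0]] [[-0.037, 0.999, 0.015], [0.782, 0.038, -0.622], [-0.622, -0.012, -0.783]] [-0.099, -0.375, 1.612]
top [[416.2, 0.0, 263.6], [0.0, 416.2, 191.9], [0.0, 0.0, 1.0]] [[0.014, -1.0, -0.001], [-0.996, -0.014, -0.09], [0.09, 0.002, -0.996]] [0.12, 0.538, 1.279]
{'time_s': 0.1, 'qpos': array([-1.40557715e+00,  3.00405200e-01,  1.52149490e+00, -4.92477885e-07,
        1.32067394e+00, -6.65983089e-02]), 'joint_vel': array([ 0.00053625, -0.00025046, -0.00082829, -0.00063284,  0.00035313,
       -0.00126584]), 'tau': array([ 1.05426116e-03, -5.32645476e+01, -3.53281689e+01,  7.09385052e-02,
        2.35204009e-02, -5.62017726e-05]), 'ee_pos': array([ 0.12632387, -0.53507965,  0.21295893]), 'eef_rot': array([-1.63690855,  1.56981495,  1.73650171]), 'force': array([-0.41706373,  0.58011594, -0.28250302]), 'moment': array([0.00673857, 0.03949201, 0.02809907]), 'grip_width': 0.09433095621264674}
```

View pics/scene0.png

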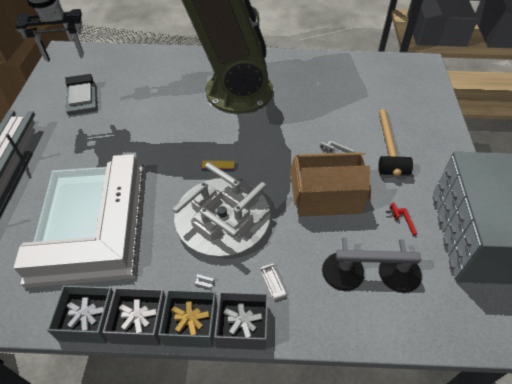

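View pics/top0.png

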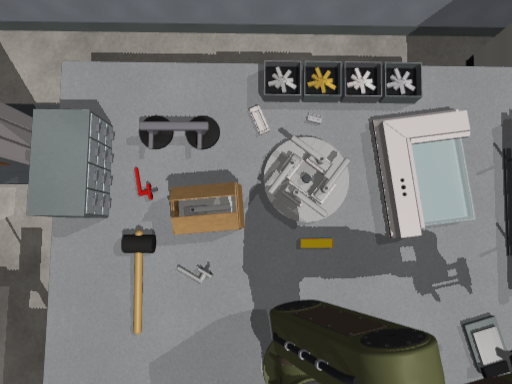

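Run:
```python
import cv2
a=cv2.imread("pics/top0.png");b=cv2.imread("pics/scene0.png")
cv2.imwrite("pics/c1.png",cv2.resize(a[165:285,125:285],None,fx=5,fy=5,interpolation=cv2.INTER_CUBIC))
cv2.imwrite("pics/c2.png",cv2.resize(b[130:230,270:400],None,fx=6,fy=6,interpolation=cv2.INTER_CUBIC))
cv2.imwrite("pics/c3.png",cv2.resize(a[100:245,360:480],None,fx=4,fy=4,interpolation=cv2.INTER_CUBIC))
```

```text
(no output)
```

View pics/c1.png

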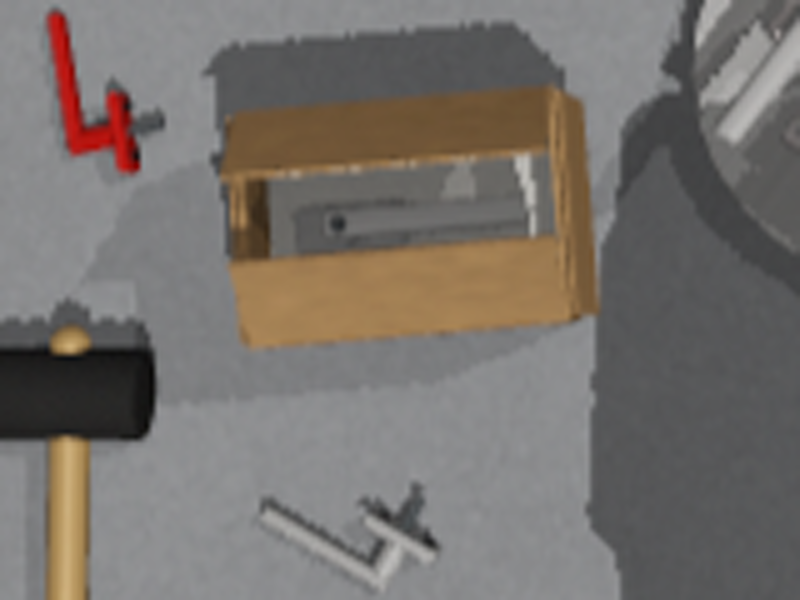

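View pics/c2.png

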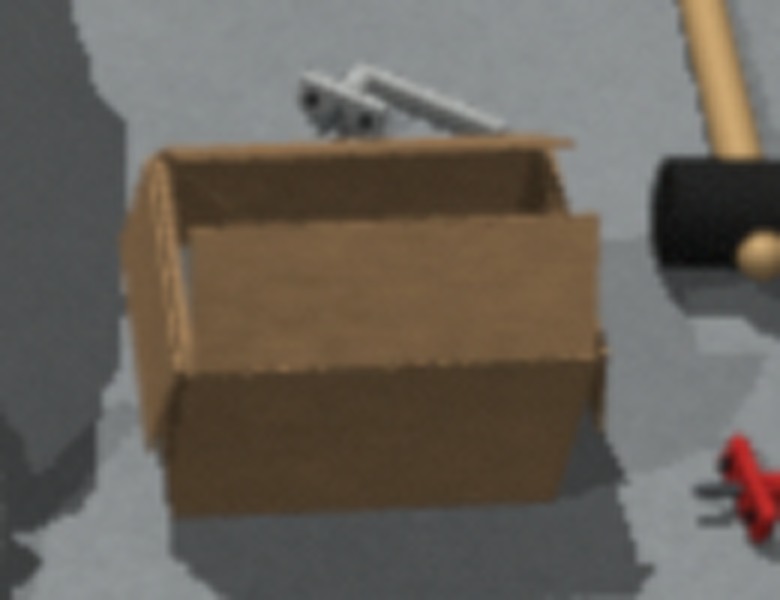

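View pics/c3.png

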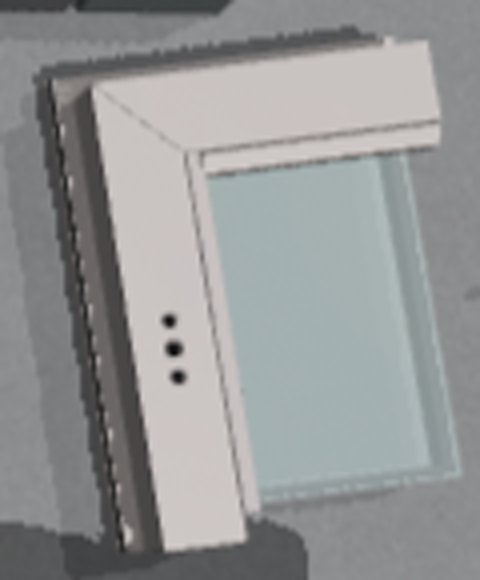

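```bash
cat > h.py <<'E'
from station import ctrl
import numpy as np,cv2
C={n:ctrl.calibration(n) for n in("scene","top")}
def ray(n,u,v,z):
    c=C[n];R=np.array(c["R"]);t=np.array(c["t"]).ravel();K=np.array(c["K"])
    o=-R.T@t;d=R.T@np.linalg.inv(K)@np.array([u,v,1.]);return o+d*(z-o[2])/d[2]
def proj(n,X):
    c=C[n];p=np.array(c["K"])@(np.array(c["R"])@np.array(X)+np.array(c["t"]).ravel());return p[:2]/p[2]
def tri(a,b):
    A=[];y=[]
    for n,(u,v) in(("top",a),("scene",b)):
        c=C[n];P=np.array(c["K"])@np.c_[c["R"],np.array(c["t"]).ravel()]
        for s,r in((u,0),(v,1)):
            q=s*P[2]-P[r];A.append(q[:3]);y.append(-q[3])
    A=np.array(A);y=np.array(y);X=np.linalg.lstsq(A,y,rcond=None)[0];return X,A@X-y
E
python3 - <<'E'
from h import *
np.set_printoptions(precision=4,suppress=True)
for n in C: 
    c=C[n];print(n,-np.array(c["R"]).T@np.array(c["t"]).ravel())
im=cv2.imread("pics/top0.png");g=cv2.cvtColor(im,cv2.COLOR_BGR2GRAY)
def holes(g,x0,x1,y0,y1,th,n,z):
    s=255-cv2.resize(g[y0:y1,x0:x1],None,fx=1,fy=1).astype(float)
    m=(g[y0:y1,x0:x1]<th).astype(np.uint8);k,l,st,ce=cv2.connectedComponentsWithStats(m)
    out=[]
    for i in range(1,k):
        if st[i,4]<2: continue
        ys,xs=np.where(cv2.dilate((l==i).astype(np.uint8),np.ones((3,3)))>0)
        w=np.clip(200-g[y0+ys,x0+xs].astype(float),0,None)
        u,v=(w@xs)/w.sum()+x0,(w@ys)/w.sum()+y0
        out.append((u,v));print(n,round(u,2),round(v,2),st[i,4],ray(n,u,v,z))
    return out
T=holes(g,396,412,174,200,120,"top",.07)
g2=cv2.cvtColor(cv2.imread("pics/scene0.png"),cv2.COLOR_BGR2GRAY)
S=holes(g2,111,127,180,206,120,"scene",.07)
for a in T: 
  for b in S:
    print(tri(a,b)[0],end=' ')
print()
# stile edges top face
f=lambda x,y:(360+x/4,100+y/4)
for p in[(93,88),(163,550),(183,152),(243,540),(432,42)]: print("sash",ray("top",*f(*p),.07))
q=lambda x,y:(125+x/5,165+y/5)
for p in[(248,347),(573,320),(225,118),(555,88)]: print("carton rim",ray("top",*q(*p),.112))
s=lambda x,y:(270+x/6,130+y/6)
for p in[(187,372),(600,358),(160,150),(545,140)]: print("carton rim scene",ray("scene",*s(*p),.112))
for p in[(170,515),(557,500)]: print("carton base scene",ray("scene",*s(*p),.0))
print("screw",ray("top",*q(338,222),.1),"end",ray("top",*q(528,211),.1))
E
```

```text
scene [1.2917 0.1321 1.0305]
top [0.4189 0.1248 1.3228]
top 401.88 179.78 9 [ 0.5748 -0.2904  0.07  ]
top 403.04 186.72 14 [ 0.5537 -0.2936  0.07  ]
top 404.08 193.8 9 [ 0.5322 -0.2964  0.07  ]
scene 118.63 187.9 5 [ 0.5334 -0.2958  0.07  ]
scene 117.92 193.88 9 [ 0.5547 -0.2925  0.07  ]
scene 117.16 199.95 6 [ 0.5758 -0.2893  0.07  ]
[ 0.5692 -0.2755  0.1153] [ 0.572  -0.2827  0.0926] [ 0.5749 -0.2903  0.0688] [ 0.5512 -0.2859  0.0926] [ 0.5537 -0.2935  0.0689] [ 0.5564 -0.3015  0.0441] [ 0.5323 -0.2966  0.0687] [ 0.5345 -0.3046  0.0438] [ 0.5368 -0.313   0.0179] 
sash [ 0.7525 -0.2361  0.07  ]
sash [ 0.4008 -0.2843  0.07  ]
sash [ 0.7036 -0.3043  0.07  ]
sash [ 0.4091 -0.3442  0.07  ]
sash [ 0.7922 -0.4971  0.07  ]
carton rim [0.4012 0.3838 0.112 ]
carton rim [0.4194 0.1959 0.112 ]
carton rim [0.5342 0.4017 0.112 ]
carton rim [0.5545 0.209  0.112 ]
carton rim scene [0.5566 0.2137 0.112 ]
carton rim scene [0.5393 0.4004 0.112 ]
carton rim scene [0.4207 0.2026 0.112 ]
carton rim scene [0.4045 0.3889 0.112 ]
carton base scene [0.5555 0.2143 0.    ]
carton base scene [0.5376 0.4023 0.    ]
screw [0.4748 0.3359 0.1   ] end [0.4828 0.2243 0.1   ]
```

```bash
cat >> h.py <<'E'
from scipy.spatial.transform import Rotation as Ro
np.set_printoptions(precision=4,suppress=True)
def st():
    o=ctrl.get_obs();R=Ro.from_euler("xyz",o["eef_rot"]).as_matrix()
    print("t",o["time_s"],"tcp",o["ee_pos"],"q",o["qpos"],"F",o["force"],"w",round(o["grip_width"],4))
    print("tool x",R[:,0],"y",R[:,1],"yaw_y",round(np.degrees(np.arctan2(R[1,1],R[0,1])),2),"z",R[:,2]);return o,R
def to(target,yawy=None):
    o,R=st();d=R.T@(np.array(target)-o["ee_pos"]);print("slide mm",d*1e3)
    if yawy is not None:
        y=np.arctan2(R[1,1],R[0,1]);e=(yawy-np.degrees(y)+180)%360-180;print("world yaw change",e,"=> spin about tool x (down)",-e)
E
python3 - <<'E'
from h import *
to([.479,.2995,.25],5.2)
q=lambda x,y:(125+x/5,165+y/5)
for p in[(240,180),(550,152),(232,262),(560,237)]:
    X=ray("top",*q(*p),.162);d=X[:2]-[.479,.2995];print(X,"carton",d@[.0906,-.9959],d@[.9959,.0906])
E
```

```text
t 0.1 tcp [ 0.1263 -0.5351  0.213 ] q [-1.4056  0.3004  1.5215 -0.      1.3207 -0.0666] F [-0.4171  0.5801 -0.2825] w 0.0943
tool x [-0.0002  0.001  -1.    ] y [ 0.2297 -0.9732 -0.001 ] yaw_y -76.72 z [-0.9733 -0.2297 -0.0001]
slide mm [ -36.2903 -731.2646 -534.9866]
world yaw change 81.91782780807824 => spin about tool x (down) -81.91782780807824
[0.4947 0.3806 0.162 ] carton -0.07939406228766 0.022984161712338403
[0.5128 0.2076 0.162 ] carton 0.09456162564879571 0.025360213374980334
[0.4489 0.3836 0.162 ] carton -0.08645142492201272 -0.02239469015240471
[0.4653 0.2011 0.162 ] carton 0.09677355706185761 -0.0225125754061399
```

```bash
python3 -m creep '{"hand":[1,1,1,1,1,1,1,1,1,1,1,1],"slide":[[-0.01,-0.005,-0.015],[-0.02,-0.015,-0.045],[-0.03,-0.025,-0.08],[-0.037,-0.038,-0.115],[-0.037,-0.05,-0.15],[-0.037,-0.063,-0.185],[-0.037,-0.075,-0.22],[-0.037,-0.087,-0.255],[-0.037,-0.1,-0.29],[-0.037,-0.113,-0.328],[-0.037,-0.113,-0.328],[-0.037,-0.113,-0.328]],"spin":[0,0,0,0,0,0,0,0,0,0,0,0]}' 20
python3 - <<'E'
from h import *
to([.479,.2995,.25],5.2)
E
```

```text
time_s: 1.1
ee_pos: [0.4207, -0.3488, 0.2499]
eef_rot: [-0.974, 1.57, 2.403]
force: [-0.2, 1.0, -0.8]
grip_width: 0.017
t 1.1 tcp [ 0.4207 -0.3488  0.2499] q [-0.7592  0.2668  1.4782 -0.      1.3976  0.5767] F [-0.2127  0.9703 -0.8236] w 0.017
tool x [-0.0007  0.0007 -1.    ] y [ 0.2328 -0.9725 -0.0008] yaw_y -76.54 z [-0.9725 -0.2328  0.0006]
slide mm [   0.3052 -616.8697 -207.6134]
world yaw change 81.73924727115741 => spin about tool x (down) -81.73924727115741
```

```bash
python3 -m creep '{"hand":[1,1,1,1,1,1,1,1,1,1,1,1],"slide":[[0,-0.015,-0.005],[0,-0.045,-0.015],[0,-0.08,-0.027],[0,-0.115,-0.039],[0,-0.15,-0.05],[0,-0.185,-0.062],[0,-0.22,-0.074],[0,-0.255,-0.086],[0,-0.29,-0.098],[0,-0.325,-0.11],[0,-0.35,-0.118],[0,-0.365,-0.123]],"spin":[-3,-7,-12,-17,-22,-27,-32,-37,-42,-46,-48,-49]}' 20
python3 - <<'E'
from h import *
to([.479,.2995,.25],5.2)
E
```

```text
time_s: 2.1
ee_pos: [0.4551, 0.0349, 0.2504]
eef_rot: [-2.919, 1.571, 1.313]
force: [0.0, -1.6, 0.2]
grip_width: 0.0003
t 2.1 tcp [0.4551 0.0349 0.2504] q [-0.0038  0.0597  1.7171  0.0001  1.3648  0.4773] F [ 0.0175 -1.5713  0.2283] w 0.0003
tool x [ 0.      0.0001 -1.    ] y [ 0.8865 -0.4627 -0.    ] yaw_y -27.56 z [-0.4627 -0.8865 -0.0001]
slide mm [   0.4792 -101.2689 -245.6001]
world yaw change 32.76344728190443 => spin about tool x (down) -32.76344728190443
```

```bash
python3 -m creep '{"hand":[1,1,1,1,1,1,1,1,1,1,1,1],"slide":[[0,-0.006,-0.015],[0,-0.018,-0.043],[0,-0.031,-0.075],[0,-0.044,-0.107],[0,-0.057,-0.139],[0,-0.07,-0.17],[0,-0.082,-0.2],[0,-0.092,-0.224],[0,-0.099,-0.239],[0,-0.101,-0.246],[0,-0.101,-0.246],[0,-0.101,-0.246]],"spin":[-2,-6,-10,-15,-20,-24,-28,-31,-33,-33,-33,-33]}' 20
python3 - <<'E'
from h import *
to([.479,.2995,.25],5.2)
im=ctrl.camera("scene");cv2.imwrite("pics/s1.png",cv2.resize(im[60:240,240:440,::-1],None,fx=4,fy=3.3,interpolation=cv2.INTER_CUBIC))
E
```

```text
time_s: 3.1
ee_pos: [0.4808, 0.2971, 0.2503]
eef_rot: [-0.687, 1.57, -2.167]
force: [0.1, -0.0, 0.4]
grip_width: 0.0001
t 3.1 tcp [0.4808 0.2971 0.2503] q [ 0.4888  0.309   1.4234 -0.0003  1.4096  0.3987] F [ 0.1051 -0.007   0.4028] w 0.0001
tool x [-0.0003 -0.0005 -1.    ] y [ 0.9959  0.09   -0.0004] yaw_y 5.16 z [ 0.09   -0.9959  0.0004]
slide mm [ 0.2704 -1.5525 -2.5881]
world yaw change 0.039213572284694465 => spin about tool x (down) -0.039213572284694465
```

View pics/s1.png

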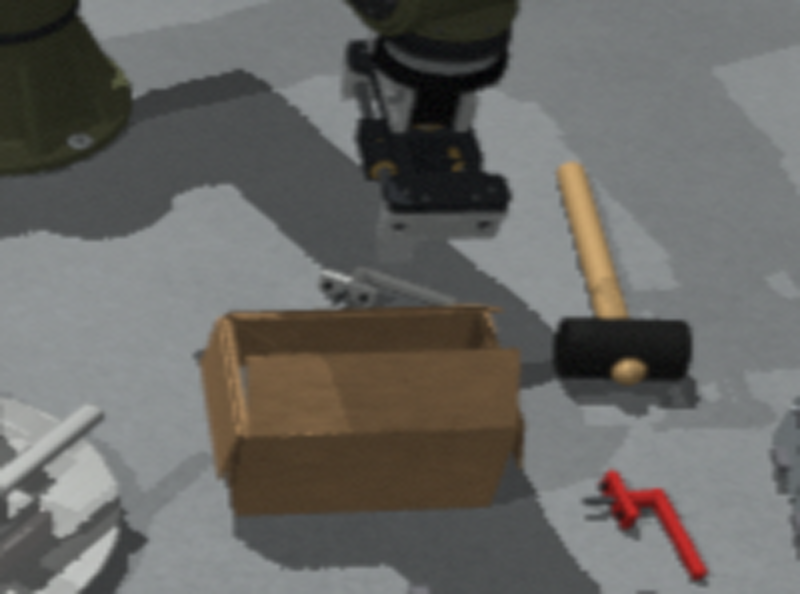

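```bash
python3 -m creep '{"hand":[1,1,1,1,1,1,1,1,1,1],"slide":[[0.01,-0.001,-0.002],[0.025,-0.0015,-0.002],[0.04,-0.0015,-0.002],[0.055,-0.0015,-0.002],[0.07,-0.0015,-0.002],[0.085,-0.0015,-0.002],[0.1,-0.0015,-0.002],[0.11,-0.0015,-0.002],[0.114,-0.0015,-0.002],[0.114,-0.0015,-0.002]],"spin":[0,0,0,0,0,0,0,0,0,0]}' 20
python3 - <<'E'
from h import *
to([.479,.2995,.136],5.2)
im=ctrl.camera("scene");cv2.imwrite("pics/s2.png",cv2.resize(im[60:240,240:440,::-1],None,fx=4,fy=3.3,interpolation=cv2.INTER_CUBIC))
E
```

```text
time_s: 3.98
ee_pos: [0.4786, 0.2996, 0.1356]
eef_rot: [-1.172, 1.569, -2.651]
force: [-0.2, 0.0, 0.2]
grip_width: 0.0005
t 3.9833 tcp [0.4786 0.2996 0.1356] q [0.4945 0.4067 1.5655 0.     1.1707 0.403 ] F [-0.189   0.0162  0.182 ] w 0.0005
tool x [-0.0012 -0.0006 -1.    ] y [ 0.9958  0.0913 -0.0012] yaw_y 5.24 z [ 0.0913 -0.9958  0.0005]
slide mm [-0.3611  0.4385  0.1309]
world yaw change -0.04011917646894858 => spin about tool x (down) 0.04011917646894858
```

View pics/s2.png

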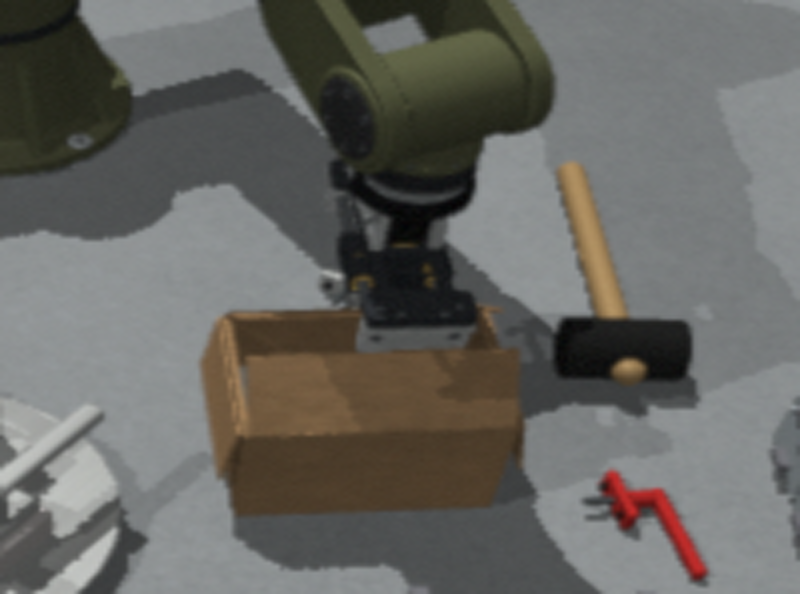

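```bash
python3 -m creep '{"hand":[1,1,1,1,1,1,1,1,1,1,1,1],"slide":[[0,0.006,0],[0,0.013,0],[0,0.021,0],[0,0.029,0],[0,0.037,0],[0,0.045,0],[0,0.053,0],[0,0.061,0],[0,0.069,0],[0,0.077,0],[0,0.085,0],[0,0.085,0]],"spin":[0,0,0,0,0,0,0,0,0,0,0,0]}' 20
python3 - <<'E'
from h import *
st()
im=ctrl.camera("scene");cv2.imwrite("pics/s3.png",cv2.resize(im[60:240,240:440,::-1],None,fx=4,fy=3.3,interpolation=cv2.INTER_CUBIC))
E
```

```text
time_s: 5.03
ee_pos: [0.5647, 0.3079, 0.1363]
eef_rot: [1.723, 1.57, 0.244]
force: [0.5, -0.9, 1.7]
grip_width: 0.0004
t 5.0333 tcp [0.5647 0.3079 0.1363] q [ 0.4423  0.5726  1.3164 -0.0001  1.2522  0.3506] F [ 0.4893 -0.8853  1.6785] w 0.0004
tool x [ 0.0004  0.0001 -1.    ] y [0.9958 0.0915 0.0004] yaw_y 5.25 z [ 0.0915 -0.9958 -0.0001]
```

View pics/s3.png

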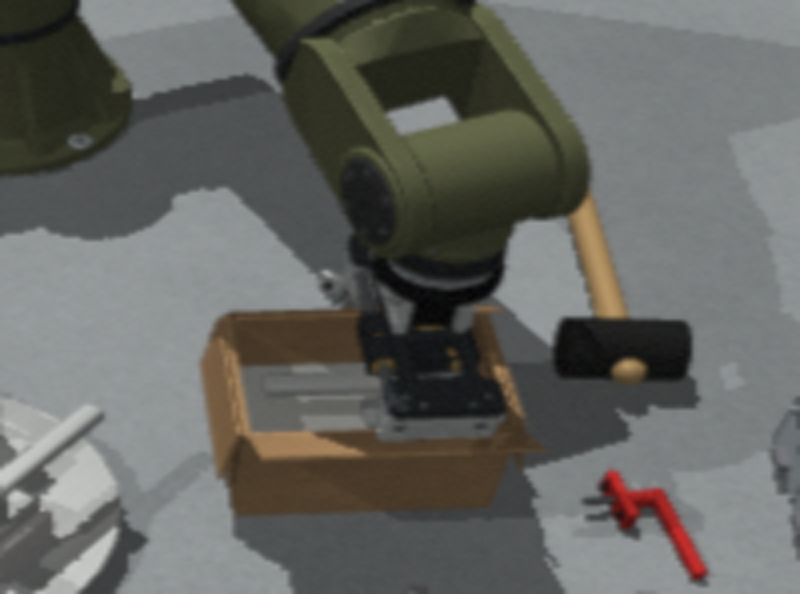

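```bash
python3 -m creep '{"hand":[1,1,1,1,1,1,1,1,1,1,1,1],"slide":[[0,-0.02,0],[0,-0.05,0],[0,-0.08,0],[0,-0.095,0],[0,-0.105,0],[0,-0.115,0],[0,-0.125,0],[0,-0.135,0],[0,-0.145,0],[0,-0.155,0],[0,-0.165,0],[0,-0.173,0]],"spin":[0,0,0,0,0,0,0,0,0,0,0,0]}' 20; python3 -m creep '{"hand":[1,1,1,1,1,1,1,1],"slide":[[0,0,0],[0,0.01,0],[0,0.03,0],[-0.01,0.055,0],[-0.03,0.08,0],[-0.055,0.087,0],[-0.075,0.087,0],[-0.08,0.087,0]],"spin":[0,0,0,0,0,0,0,0]}' 20
python3 - <<'E'
from h import *
st()
im=ctrl.camera("scene");cv2.imwrite("pics/s4.png",cv2.resize(im[60:240,240:440,::-1],None,fx=4,fy=3.3,interpolation=cv2.INTER_CUBIC))
E
```

```text
time_s: 6.08
ee_pos: [0.3902, 0.292, 0.1365]
eef_rot: [2.261, 1.571, 0.783]
force: [1.2, -0.4, 0.2]
grip_width: 0.0001
time_s: 6.75
ee_pos: [0.4799, 0.3003, 0.2192]
eef_rot: [1.971, 1.567, 0.492]
force: [-0.3, -0.9, 0.4]
grip_width: 0.0
t 6.75 tcp [0.4799 0.3003 0.2192] q [ 0.4945  0.3292  1.4691 -0.      1.3393  0.4031] F [-0.274  -0.9407  0.3529] w 0.0
tool x [ 0.0035  0.0019 -1.    ] y [0.9958 0.0913 0.0037] yaw_y 5.24 z [ 0.0913 -0.9958 -0.0016]
```

View pics/s4.png

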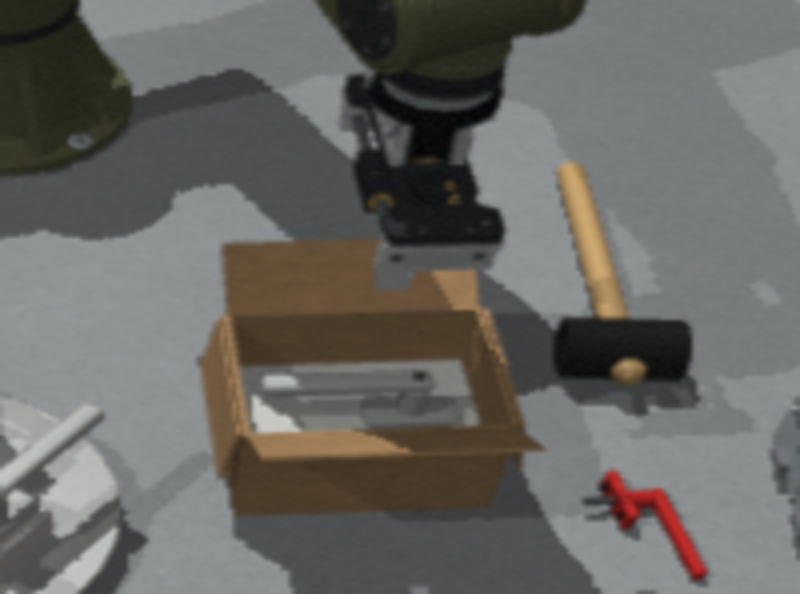

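Run:
```python
from h import *
f=lambda x,y:(240+x/4,60+y/3.3)
c0=np.array([.479,.2995]);ex=np.array([.0906,-.9959]);ey=np.array([.9959,.0906])
for p,nm in(((421,377),"screw"),((263,382),"end mid"),((268,391),"bar edge +y end?"),((415,386),"bar +y screw"),((415,370),"bar -y screw"),((268,375),"bar -y end")):
    X=ray("scene",*f(*p),.1);d=X[:2]-c0;print(nm,X,"carton",d@ex,d@ey)
c=C["scene"];R=np.array(c["R"]);t=np.array(c["t"]).ravel();o=-R.T@t
def onx(p,xc):
    u,v=f(*p);d=R.T@np.linalg.inv(np.array(c["K"]))@np.array([u,v,1.])
    s=(xc-(o[:2]-c0)@ex)/(d[:2]@ex);X=o+s*d;return (X[:2]-c0)@ey,X[2]
for p,xc in(((222,243),.092),((541,448),-.092),((260,460),.092)):
    y,z=onx(p,xc);print("flap edge",y,z,"angle",np.degrees(np.arctan2(z-.112,-(abs(y)-.067))))
im=ctrl.camera("top");cv2.imwrite("pics/t4.png",cv2.resize(im[150:270,130:280,::-1],None,fx=5,fy=5,interpolation=cv2.INTER_CUBIC))
```

```text
screw [0.4767 0.3401 0.1   ] carton -0.0406403097463204 0.0014128786504313082
end mid [0.4879 0.2285 0.1   ] carton 0.0715629574435919 0.0024686251447438657
bar edge +y end? [0.4978 0.2318 0.1   ] carton 0.06917406845538751 0.012606608000701852
bar +y screw [0.4871 0.3351 0.1   ] carton -0.03473041973438485 0.01128662145987367
bar -y screw [0.469  0.3364 0.1   ] carton -0.037702870272546346 -0.006645506251282734
bar -y end [0.4799 0.2321 0.1   ] carton 0.06716414990491727 -0.005232603615018949
flap edge -0.11900300856016927 0.14664300561323418 angle 146.32951475594953
flap edge 0.1169755730936149 0.14645149980016214 angle 145.4189106488505
flap edge 0.12702157493272814 0.15420956475469594 angle 144.88358472684817
```

View pics/t4.png

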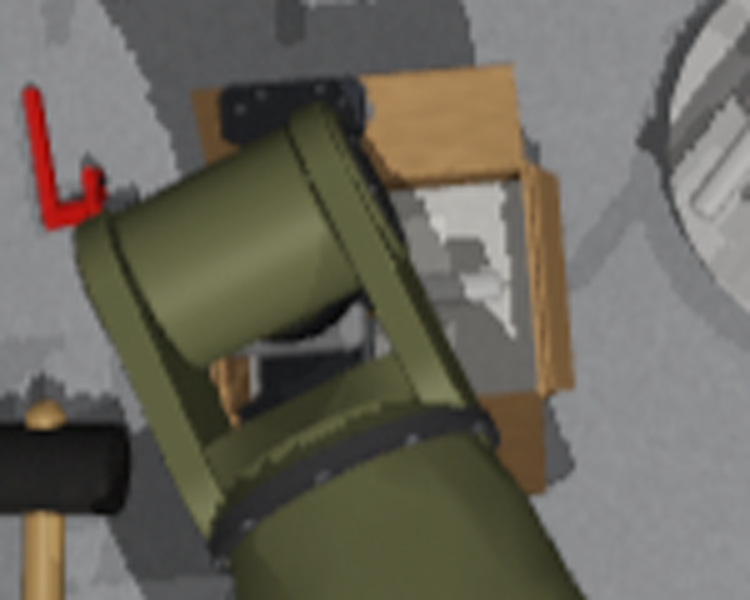

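```bash
python3 -m creep '{"hand":[-0.3,-0.3,-0.3,-0.3,-0.3,-0.3,-0.3,-0.3],"slide":[[0,0,-0.01],[0,-0.001,-0.022],[0,-0.001,-0.022],[0.01,-0.001,-0.022],[0.02,-0.001,-0.022],[0.035,-0.001,-0.022],[0.045,-0.001,-0.022],[0.045,-0.001,-0.022]],"spin":[0,0,0,0,0,0,0,0]}' 30
python3 - <<'E'
from h import *
to([.477,.3225,.082],5)
E
```

```text
time_s: 7.52
ee_pos: [0.4738, 0.3211, 0.1683]
eef_rot: [-1.125, 1.566, -2.604]
force: [-1.0, -0.0, 0.9]
grip_width: 0.0504
t 7.5167 tcp [0.4738 0.3211 0.1683] q [ 0.5316  0.3911  1.5065 -0.      1.2485  0.4396] F [-1.0499 -0.0456  0.863 ] w 0.0504
tool x [-0.0039 -0.0023 -1.    ] y [ 0.9958  0.0919 -0.0041] yaw_y 5.27 z [ 0.0919 -0.9958  0.0019]
slide mm [86.3096  3.6446 -1.2595]
world yaw change -0.2735987557223325 => spin about tool x (down) 0.2735987557223325
```

```bash
python3 -m creep '{"hand":[-0.3,-0.3,-0.3],"slide":[[0,0,0],[0,0,0],[0,0,0]],"spin":[0,0,0]}' 30
python3 - <<'E'
from h import *
to([.477,.3225,.082],5)
E
```

```text
time_s: 7.77
ee_pos: [0.4751, 0.322, 0.1721]
eef_rot: [2.022, 1.57, 0.543]
force: [-0.3, -0.6, -0.9]
grip_width: 0.0611
t 7.7667 tcp [0.4751 0.322  0.1721] q [0.5318 0.3876 1.5022 0.     1.2508 0.4397] F [-0.2682 -0.5792 -0.9078] w 0.0611
tool x [ 0.0009  0.0005 -1.    ] y [0.9958 0.0919 0.0009] yaw_y 5.28 z [ 0.0919 -0.9958 -0.0005]
slide mm [90.1236  1.9053 -0.3172]
world yaw change -0.27526510400304005 => spin about tool x (down) 0.27526510400304005
```

```bash
python3 -m creep '{"hand":[-0.3,-0.3,-0.3,-0.3,-0.3,-0.3,-0.3,-0.3,-0.3],"slide":[[0.01,0.002,0],[0.025,0.002,0],[0.04,0.002,0],[0.055,0.002,0],[0.067,0.002,0],[0.077,0.002,0],[0.085,0.002,0],[0.09,0.002,0],[0.09,0.002,0]],"spin":[0,0,0,0,0,0,0,0,0]}' 30
python3 - <<'E'
from h import *
to([.477,.3225,.082],5)
im=ctrl.camera("scene");cv2.imwrite("pics/s5.png",cv2.resize(im[90:230,270:400,::-1],None,fx=5.5,fy=4.2,interpolation=cv2.INTER_CUBIC))
E
```

```text
time_s: 8.52
ee_pos: [0.4766, 0.3219, 0.0806]
eef_rot: [-1.105, 1.57, -2.583]
force: [-1.2, -0.2, 0.2]
grip_width: 0.0614
t 8.5167 tcp [0.4766 0.3219 0.0806] q [ 0.5303  0.4953  1.5776 -0.      1.0698  0.4382] F [-1.2464 -0.2322  0.2258] w 0.0614
tool x [-0.0009 -0.0006 -1.    ] y [ 0.9958  0.092  -0.001 ] yaw_y 5.28 z [ 0.092  -0.9958  0.0005]
slide mm [-1.4506  0.4741 -0.5812]
world yaw change -0.2799890408403485 => spin about tool x (down) 0.2799890408403485
```

View pics/s5.png

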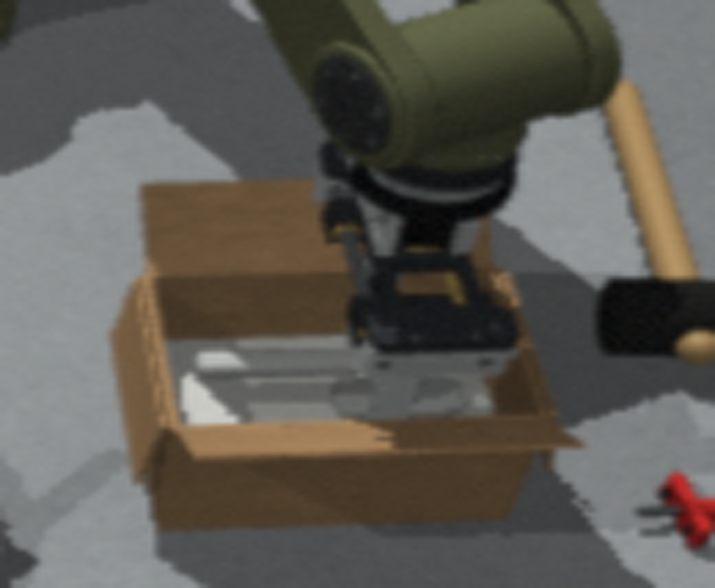

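```bash
python3 -m creep '{"hand":[1,1,1,1,1,1,1,1,1,1],"slide":[[0,0,0],[0,0,0],[0,0,0],[0,0,0],[0,0,0],[0,0,0],[0,0,0],[0,0,0],[0,0,0],[0,0,0]],"spin":[0,0,0,0,0,0,0,0,0,0]}' 50
python3 - <<'E'
from h import *
st()
E
```

```text
time_s: 9.4
ee_pos: [0.4768, 0.3221, 0.0815]
eef_rot: [1.903, 1.571, 0.424]
force: [0.5, -0.7, 0.1]
grip_width: 0.0175
t 9.4 tcp [0.4768 0.3221 0.0815] q [ 0.5304  0.494   1.577  -0.      1.0704  0.4382] F [ 0.5129 -0.7415  0.098 ] w 0.0175
tool x [ 0.0002  0.0001 -1.    ] y [0.9958 0.0921 0.0002] yaw_y 5.28 z [ 0.0921 -0.9958 -0.0001]
```

```bash
python3 -m creep '{"hand":[1,1,1,1,1,1,1,1,1,1,1,1],"slide":[[-0.004,0,0],[-0.012,0,0],[-0.025,0,0],[-0.042,0,0],[-0.062,0,0],[-0.085,0,0],[-0.11,0,0],[-0.135,0,0],[-0.16,0,0],[-0.178,0,0],[-0.188,0,0],[-0.188,0,0]],"spin":[0,0,0,0,0,0,0,0,0,0,0,0]}' 50; python3 -m creep '{"hand":[1,1,1],"slide":[[0,0,0],[0,0,0],[0,0,0]],"spin":[0,0,0]}' 50
python3 - <<'E'
from h import *
to([.52,0.0,.27])
im=ctrl.camera("scene");cv2.imwrite("pics/s6.png",cv2.resize(im[60:240,240:440,::-1],None,fx=4,fy=3.3,interpolation=cv2.INTER_CUBIC))
im=ctrl.camera("top");cv2.imwrite("pics/t6.png",im[:,:,::-1])
E
```

```text
time_s: 10.4
ee_pos: [0.4771, 0.3223, 0.2718]
eef_rot: [2.023, 1.567, 0.544]
force: [1.1, -0.5, -2.8]
grip_width: 0.0173
time_s: 10.65
ee_pos: [0.4765, 0.3219, 0.268]
eef_rot: [-1.143, 1.569, -2.622]
force: [0.7, -0.1, -2.5]
grip_width: 0.0176
t 10.65 tcp [0.4765 0.3219 0.268 ] q [0.5304 0.3232 1.3644 0.     1.4562 0.4383] F [ 0.6806 -0.088  -2.4554] w 0.0176
tool x [-0.0019 -0.0011 -1.    ] y [ 0.9958  0.092  -0.002 ] yaw_y 5.28 z [ 0.092  -0.9958  0.0009]
slide mm [ -1.6925  13.7317 324.4952]
```

View pics/s6.png

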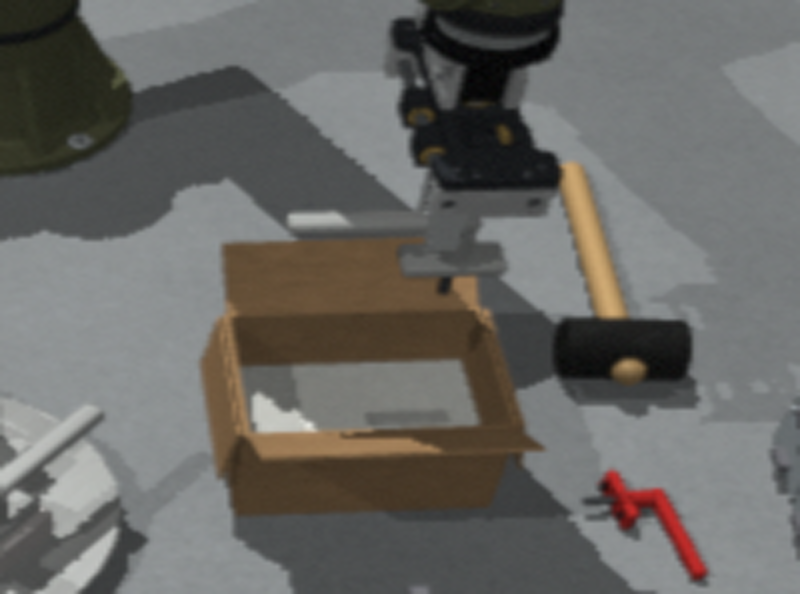

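View pics/t6.png

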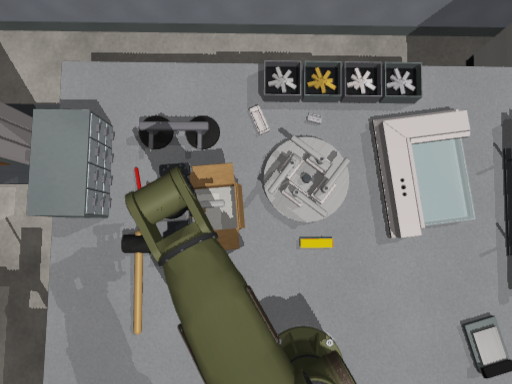

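```bash
python3 -m creep '{"hand":[1,1,1,1,1,1,1,1,1,1,1,1],"slide":[[0,0,0.008],[0,0.001,0.025],[0,0.001,0.05],[0,0.002,0.08],[0,0.002,0.11],[0,0.003,0.14],[0,0.003,0.17],[0,0.003,0.2],[0,0.003,0.23],[0,0.003,0.26],[0,0.003,0.29],[0,0.003,0.32]],"spin":[1,3,7,11,15,19,23,27,31,35,39,43]}' 50
python3 - <<'E'
from h import *
to([.539,-.295,.27],-82)
p=proj("scene",[.4752,.3368,.202]);print(p)
E
```

```text
time_s: 11.75
ee_pos: [0.5088, 0.0018, 0.2694]
eef_rot: [-0.192, 1.571, -2.426]
force: [0.5, 0.7, -3.2]
grip_width: 0.0171
t 11.75 tcp [0.5088 0.0018 0.2694] q [-0.0685  0.1686  1.5524 -0.0001  1.4207  0.5944] F [ 0.546   0.6828 -3.2402] w 0.0171
tool x [-0.0001 -0.0001 -1.    ] y [ 0.7882 -0.6154 -0.    ] yaw_y -37.98 z [-0.6154 -0.7882  0.0001]
slide mm [ -0.624  206.4212 215.3584]
world yaw change -44.02063183279665 => spin about tool x (down) 44.02063183279665
[350.0308 148.4948]
```

```bash
python3 -m creep '{"hand":[1,1,1,1,1,1,1,1,1,1,1,1],"slide":[[0,0.02,0.021],[0,0.042,0.044],[0,0.064,0.067],[0,0.086,0.09],[0,0.108,0.113],[0,0.13,0.136],[0,0.15,0.157],[0,0.168,0.175],[0,0.184,0.192],[0,0.196,0.205],[0,0.204,0.213],[0,0.206,0.215]],"spin":[4,9,14,19,24,28,32,36,39,42,44,44]}' 50; python3 -m creep '{"hand":[1,1,1,1,1,1],"slide":[[0,0,0],[0,0,0],[0,0,0],[0,0,0],[0,0,0],[0,0,0]],"spin":[0,0,0,0,0,0]}' 50
python3 - <<'E'
from h import *
to([.539,-.295,.17],-82)
im=ctrl.camera("scene");np.save("pics/s7.npy",im);cv2.imwrite("pics/s7.png",cv2.resize(im[60:230,10:210,::-1],None,fx=4,fy=3.5,interpolation=cv2.INTER_CUBIC))
im=ctrl.camera("top");cv2.imwrite("pics/t7.png",cv2.resize(im[90:260,290:490,::-1],None,fx=4,fy=3.5,interpolation=cv2.INTER_CUBIC))
E
```

```text
time_s: 12.75
ee_pos: [0.5402, -0.2941, 0.2688]
eef_rot: [-0.44, 1.57, 2.843]
force: [-0.5, -0.0, -2.8]
grip_width: 0.0175
time_s: 13.25
ee_pos: [0.5407, -0.292, 0.2696]
eef_rot: [2.597, 1.571, -0.4]
force: [0.2, 0.6, -3.7]
grip_width: 0.0172
t 13.25 tcp [ 0.5407 -0.292   0.2696] q [-0.5547  0.4142  1.2383  0.      1.4889  0.8708] F [ 0.2383  0.5816 -3.6781] w 0.0172
tool x [ 0.0002 -0.0001 -1.    ] y [ 0.1448 -0.9895  0.0001] yaw_y -81.68 z [-0.9895 -0.1448 -0.0002]
slide mm [99.6291  2.7262  2.1673]
world yaw change -0.32369076012810183 => spin about tool x (down) 0.32369076012810183
```

View pics/s7.png

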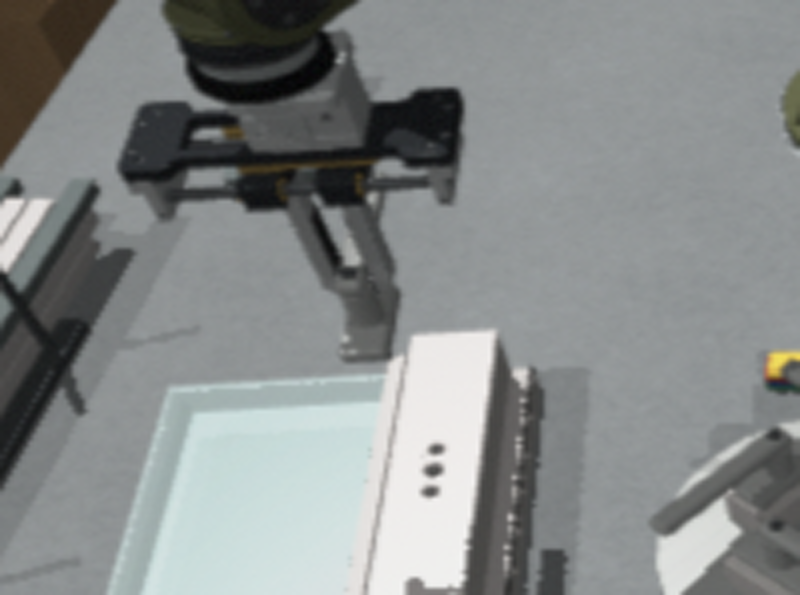

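View pics/t7.png

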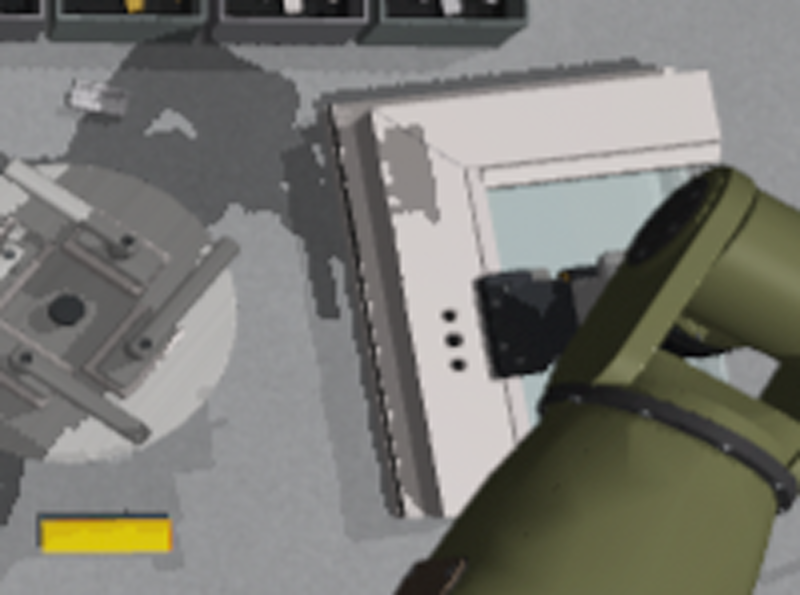

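Run:
```python
from h import *
im=np.load("pics/s7.npy")
cv2.imwrite("pics/s7z.png",cv2.resize(im[110:190,70:150,::-1],None,fx=7.4,fy=7.4,interpolation=cv2.INTER_CUBIC))
print(proj("scene",[.5555,-.290,.2035]),proj("scene",[.5555,-.290,.2335]),proj("scene",[.5555,-.290,.2805]))
```

```text
[105.6792 161.654 ] [102.3977 153.4908] [ 96.9616 139.9671]
```

View pics/s7z.png

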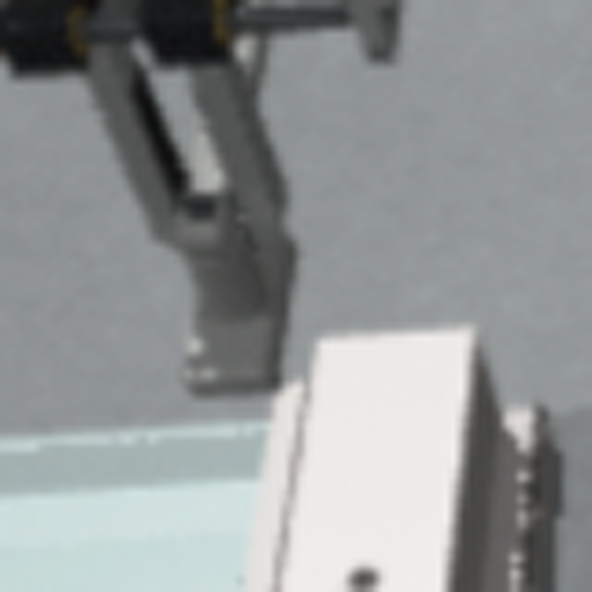

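Run:
```python
from h import *
ex=np.array([-.9895,-.1448,0]);ey=np.array([.1448,-.9895,0]);tip=np.array([.5407,-.292,.2036])-.015*ex
for s in(-15,15):
  for z in(30,42):
    p=proj("scene",tip-.034*ex+ey*s/1e3+[0,0,z/1e3]);print(s,z,(p-[70,110])*7.4)
```

```text
-15 30 [274.03  393.329]
-15 42 [264.1368 368.5947]
15 30 [180.8279 399.7138]
15 42 [170.0824 374.9811]
```

```bash
python3 -m creep '{"hand":[1,1,1,1,1,1,1,1,1,1,1],"slide":[[0.005,0.001,0.001],[0.015,0.003,0.002],[0.028,0.003,0.002],[0.042,0.003,0.002],[0.056,0.003,0.002],[0.07,0.003,0.002],[0.083,0.003,0.002],[0.093,0.003,0.002],[0.099,0.003,0.002],[0.1,0.003,0.002],[0.1,0.003,0.002]],"spin":[0,0.3,0.3,0.3,0.3,0.3,0.3,0.3,0.3,0.3,0.3]}' 50; python3 -m creep '{"hand":[1,1,1,1],"slide":[[0,0,0],[0,0,0],[0,0,0],[0,0,0]],"spin":[0,0,0,0]}' 50
python3 - <<'E'
from h import *
to([.5388,-.2951,.146],-82)
im=ctrl.camera("scene");cv2.imwrite("pics/s8.png",cv2.resize(im[130:220,80:160,::-1],None,fx=6.6,fy=6.6,interpolation=cv2.INTER_CUBIC))
im=ctrl.camera("top");cv2.imwrite("pics/t8.png",cv2.resize(im[110:260,350:480,::-1],None,fx=4,fy=4,interpolation=cv2.INTER_CUBIC))
E
```

```text
time_s: 14.27
ee_pos: [0.5391, -0.2957, 0.1693]
eef_rot: [-0.9, 1.571, 2.381]
force: [0.9, 0.2, -1.7]
grip_width: 0.0175
time_s: 14.6
ee_pos: [0.5392, -0.2957, 0.1699]
eef_rot: [2.468, 1.57, -0.534]
force: [-0.5, 0.9, -2.8]
grip_width: 0.0176
t 14.6 tcp [ 0.5392 -0.2957  0.1699] q [-0.5612  0.4797  1.3761  0.      1.2852  0.8703] F [-0.5241  0.9232 -2.7864] w 0.0176
tool x [ 0.0006 -0.0003 -1.    ] y [ 0.1388 -0.9903  0.0004] yaw_y -82.02 z [-0.9903 -0.1388 -0.0005]
slide mm [23.8651 -0.6942  0.3302]
world yaw change 0.019371330261520825 => spin about tool x (down) -0.019371330261520825
```

View pics/s8.png

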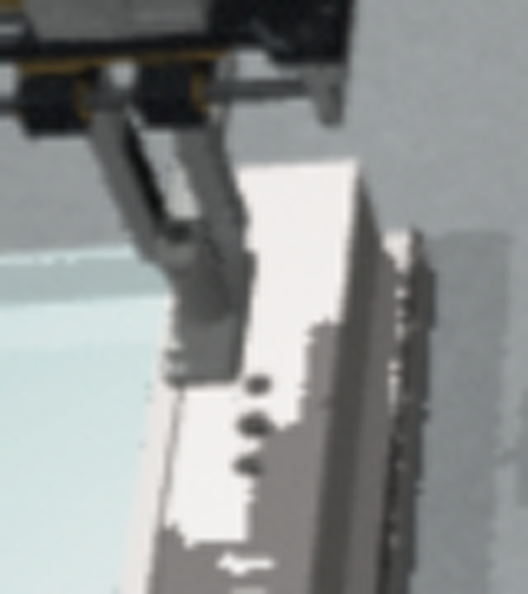

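View pics/t8.png

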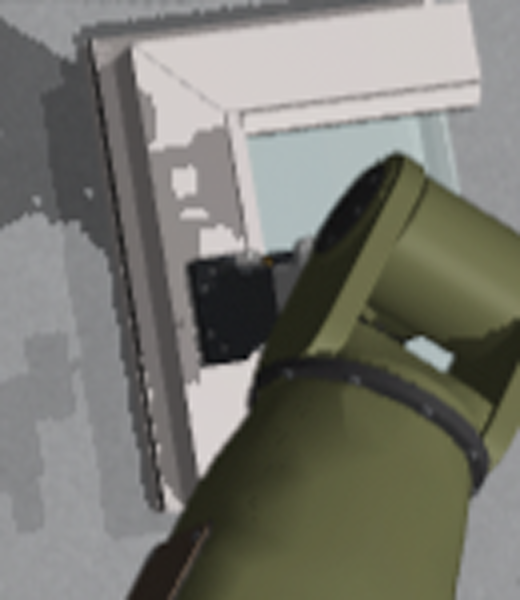

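Run:
```python
from h import *
o,R=st();ex=R[:,2];ey=-R[:,1]
tip=o["ee_pos"]-.011*R[:,0]*1.0;tip=tip-.015*ex-[0,0,.077];print("tip",tip)
for s in(-15,15):
  for z in(30,42):
    p=proj("scene",tip-.034*ex+ey*s/1e3+[0,0,z/1e3]);print(s,z,(p-[80,130])*6.6)
print("tip px",(proj("scene",tip)-[80,130])*6.6)
im=ctrl.camera("scene")[170:200,95:125];cv2.imwrite("pics/s9.png",cv2.resize(im[:,:,::-1],None,fx=20,fy=20,interpolation=cv2.INTER_NEAREST))
```

```text
t 14.7 tcp [ 0.5392 -0.2957  0.1697] q [-0.5612  0.4799  1.3762  0.      1.2852  0.8703] F [-0.392  -0.1951 -2.5661] w 0.0175
tool x [ 0.0003 -0.0001 -1.    ] y [ 0.1389 -0.9903  0.0002] yaw_y -82.02 z [-0.9903 -0.1389 -0.0002]
tip [ 0.554  -0.2936  0.1037]
-15 30 [160.0395 390.5814]
-15 42 [151.6622 371.4405]
15 30 [237.2328 385.2969]
15 42 [229.5103 366.1502]
tip px [227.6166 369.7403]
```

View pics/s9.png

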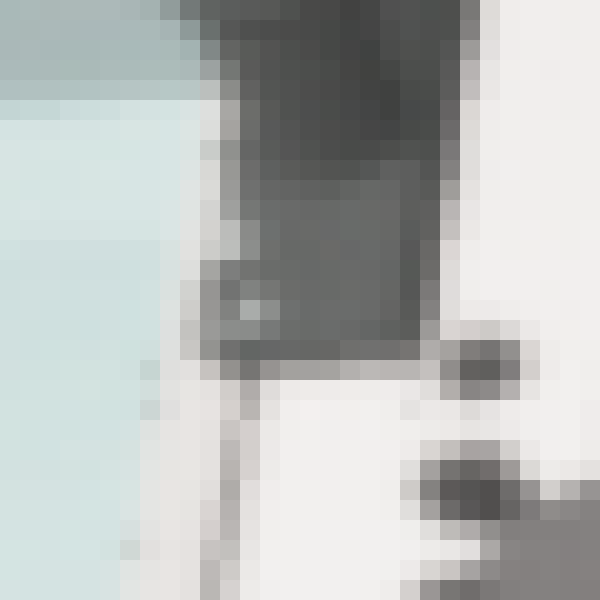

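Run:
```python
from h import *
im=cv2.imread("pics/s6.png");cv2.imwrite("pics/s6z.png",cv2.resize(im[180:310,270:530],None,fx=3,fy=3))
# predicted in s6 (hand at .4765,.3219,.268)
R=np.array([.0906,-.9959,0]);ey=np.array([.9959,.0906,0]);tip=np.array([.4765,.3219,.202])-.015*R
def s(X): p=proj("scene",X)+.5;return ((p-[240,60])*[4,3.3]-[270,180])*3
print("tip",s(tip));print("plate front bottom ends",s(tip+.034*R+.015*ey+[0,0,.03]),s(tip-.034*R+.015*ey+[0,0,.03]))
print("lever end top",s(tip+.111*R+[0,0,.084]),"bottom +y",s(tip+.111*R+.009*ey+[0,0,.07]))
```

```text
tip [516.5222 340.8949]
plate front bottom ends [394.396  305.1725] [709.0595 297.8921]
lever end top [ 52.1761 118.4724] bottom +y [ 50.7879 184.2894]
```

View pics/s6z.png

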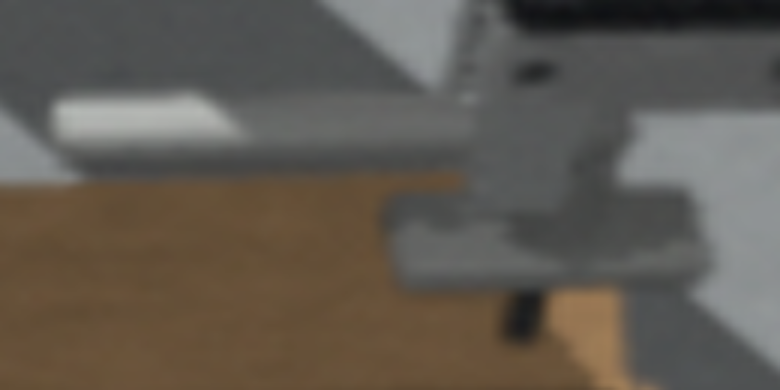

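```bash
python3 -m creep '{"hand":[1,1,1,1,1,1,1,1,1,1],"slide":[[0.003,0,0],[0.007,0,0],[0.011,0,0],[0.015,0,0],[0.018,0,0],[0.021,0,0],[0.023,0,0],[0.0235,0,0],[0.0235,0,0],[0.0235,0,0]],"spin":[0,0,0,0,0,0,0,0,0,0]}' 50; python3 -m creep '{"hand":[1,1,1,1,1,1,1,1],"slide":[[0,0,0],[0,0,0],[0,0,0],[0,0,0],[0,0,0],[0,0,0],[0,0,0],[0,0,0]],"spin":[0,0,0,0,0,0,0,0]}' 50
python3 - <<'E'
from h import *
o,R=st();ex=R[:,2];ey=-R[:,1]
tip=o["ee_pos"]-.011*R[:,0];tip=tip-.015*ex-[0,0,.077];print("tip",tip)
for s in(-15,15):
    p=proj("scene",tip-.034*ex+ey*s/1e3+[0,0,.03])+.5;print(s,(p-[80,130])*6.6)
im=ctrl.camera("scene");cv2.imwrite("pics/s10f.png",im[:,:,::-1]);cv2.imwrite("pics/s10.png",cv2.resize(im[130:220,80:160,::-1],None,fx=6.6,fy=6.6,interpolation=cv2.INTER_CUBIC))
E
```

```text
time_s: 15.58
ee_pos: [0.5392, -0.2957, 0.1461]
eef_rot: [2.454, 1.571, -0.548]
force: [0.5, 0.5, -2.4]
grip_width: 0.0175
time_s: 16.25
ee_pos: [0.5391, -0.2957, 0.1459]
eef_rot: [-1.27, 1.571, 2.011]
force: [-0.2, 0.3, -2.0]
grip_width: 0.0173
t 16.25 tcp [ 0.5391 -0.2957  0.1459] q [-0.5612  0.5018  1.401   0.      1.2388  0.8703] F [-0.1677  0.3185 -2.05  ] w 0.0173
tool x [-0.  0. -1.] y [ 0.1388 -0.9903 -0.0001] yaw_y -82.02 z [-0.9903 -0.1388  0.    ]
tip [ 0.5539 -0.2936  0.0799]
-15 [179.6025 430.7248]
15 [255.5254 425.4454]
```

View pics/s10.png

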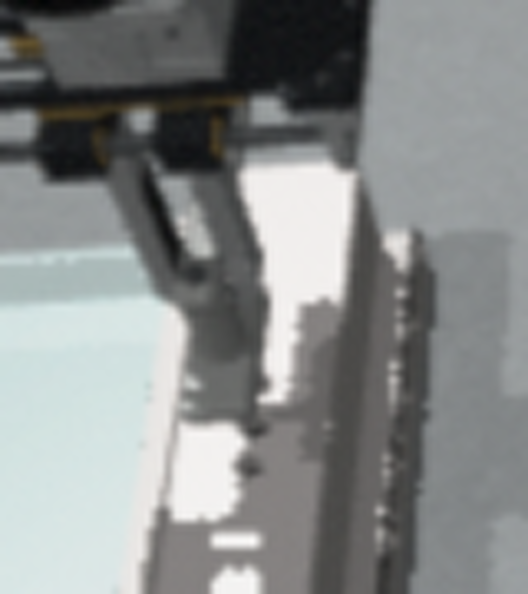

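View pics/s10f.png

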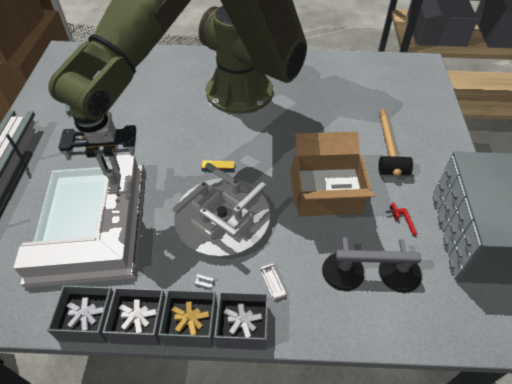

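Run:
```python
from h import *
ctrl.hand_in()
```

```text
the job is handed in; nothing more can be done
```

I folded both flaps back, lifted the handle out of the carton and carried it over the turntable. I handed it in while holding it still over the sash's middle hole, at about 16 s of the 69 s allowed. The hand-in reported no verdict.

Last checks:
- **Flaps:** after folding, both measured about 145°, against the 100° needed. They were still open in the last picture.
- **Spindle tip:** worked out from the arm's reading at (0.5539, -0.2936, 0.0799), against the hole at about (0.554, -0.293, 0.070). That puts it about 10 mm up and under 1 mm off centre.
- **Direction:** the lever is within about 0.1° of the stile as measured, pointing away from the welded corner. The tool is vertical.
- **Grip and contact:** the fingers read 17.3 mm across the 18 mm bar. The force on the tool was only a steady 2 to 2.5 N downward, which is the handle's weight and shows no sign of touching the sash.
- **Surroundings:** the turntable and the other things on the counter look unmoved in the last picture. I judged that by eye.

- **Not seen directly:** the base plate hid the tip and the hole from the scene camera, and the arm hid them from the top camera. The tip position therefore rests on the arm's reading and on how the handle was checked in the fingers after the lift, which agreed within about 1 mm.
- **Small disagreement:** the base plate's lower edge appeared about 1 pixel (roughly 2–3 mm) higher in the picture than predicted. It did so both after the lift and over the sash, so I put it down to the plate's rounded edge or the camera calibration and did not correct for it.

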